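Level the ski waxing machine

TASK

Get the waxing machine level before it is used: swing its lid open gently until it rests back on its stop, set the red spirit level down (not dropped) lengthwise on the bare flat strip of deck between the roller and the robot-side edge, and turn the black knob of the levelling foot until the bubble stands between the two lines. Then let go of the knob, press the level down flat on the deck firmly with the fingers, and finish while still pressing it, with the bubble between the lines; leave the brush, the pole basket and the blue brake retainer where they lie.

Things in the scene. Friction and masses are not known exactly. Their poses are not given: they have to be found in the camera images.
- housing: Steel waxing machine, 220 mm deep (x, away from robot) by 260 mm wide (y), deck 120 mm up. Tilts about two fixed feet at its -y end (lid hinge); levelling foot at the +y end, 1.4 to 3.5 mm too low at first. Origin: on the bench between the fixed feet; housing centre is 115 mm from it along +y. Far part of the deck is an open bath, 125 by 110 mm, with a cream roller, top 8 mm above deck.
- deck (a point): On the deck surface, middle of the bare steel strip on the robot side of the bath, where the level goes; the strip is 80 mm wide (x) by 260 mm long (y). Axes as the housing's. The shut lid covers it.
- lid (a joint): Angle of the steel lid, rad: 0 shut, 1.83 open on its stop (leaning 15 degrees past upright); starts at 0 to 0.12. A stiff friction hinge keeps it where it is left; swinging it takes 4 to 9 N at the handle.
- lid_handle (a point): Middle of the lid's black bar handle: round bar of 10 mm diameter, 110 mm long, parallel to the hinge (housing x), centre line 40 mm off the lid's outer face, 33 mm in from its free edge, posts at both ends. 179 mm above the bench with the lid shut. Own x along the bar, own z square to the lid, outward (up when shut).
- lid_hinge (a point): On the lid's hinge axis (along housing x), straight across from the handle: with the lid shut the bar is 203 mm from it along +y and 49 mm above it. Opening, the free edge goes up and over towards the housing's -y.
- foot_knob: Black fluted round knob, 40 mm diameter, grip 4 to 28 mm above this origin (on the upright axis, 124 mm above the bench), white line on top along own x. It tops the levelling foot's spindle, 55 mm clear of the housing's end. Clockwise from above raises that end, 4.2 mrad of tilt per rad, as needed at first (1.1 to 2.7 rad); the knob keeps its height. Self-locking, 0.15 N m.
- level: Red spirit level, 160 mm long (x), 22 mm wide (y), 36 mm high, 0.42 kg, standing on the bench, vial up. Origin: centre of the underside. Yellow-green vial 58 mm long flush in the middle of the top, two black lines 19 mm apart (inner edges), pale bubble 16 mm long.
- bubble (a joint): Bubble's centre from the middle of the vial, m, along the level's own +x; between the lines is -0.0015 to 0.0015, ends of travel at 0.015 either way. It goes to the higher end, 0.94 mm per mrad (4 mm per rad of the knob), and takes 2 s to settle after a movement.
- brush: Bystander: wooden brush with brass bristles, 130 by 50 by 34 mm, on the bench.
- basket: Bystander: aluminium ski pole basket, a spoked ring of 96 mm diameter, hub 30 mm high.
- retainer: Bystander: blue plastic ski brake retainer, 114 by 34 by 20 mm.
There are look-alikes about, which are no part of the job. Several things look just like the level: the one meant starts farthest from the robot's base.

How it is judged:
By the outcome, as a careful person would: the job done as asked, in the order asked, and still so for the second after the job is handed in, while the arm keeps its last pose, push and grip.
It also fails if it takes over 72 s, if anything falls off the work surface, if the arm or the gripper's body presses on something with over 40 N, if the wrist force passes 120 N, or if a joint passes its speed limit or range.

ROBOT

A 6-joint arm with a two-finger parallel gripper is mounted at the origin on the work surface. World frame = base frame: x ahead of the robot, y to its left, z up, the work surface at z = 0. Lengths are in mm, angles in rad, forces in N, time in s.
With the tool pointing down it reaches from about 300 to 775 mm from the base axis. Payload 14.6 kg.
Tool frame: the origin (TCP) lies on the centre line of the jaws, within the pads' length; the fingertips stand 19 mm ahead of it and the grasp point (between the pads) is the TCP (bot.tip_reach is the distance from the TCP to the fingertips, in mm); y points along the fingers, x is the direction in which the jaws open and shut, and the axes are right-handed (so a half turn about y gives the same grasp; the last joint's range is limited). The gripper opens to 85 mm and grips with 20 to 120 N. Pads are 22 mm wide; open, the fingers measure 114 mm over their backs; the gripper's body (76 mm by 85 mm) begins 54 mm behind the grasp point. The pads swing forward as they close: fully open they stand 13 mm farther back than shut.
Start: joints at [1.132, 0.3, 1.521, -0, 1.321, -0.067], TCP at [199.808, 512.412, 250.281] pointing down, gripper open.
Joint ranges: [-3.03, 3.03], [-0.79, 2.21], [0.23, 2.52], [-1.04, 4.18], [0, 3.07], [-2.55, 2.55]. Speed limits (rad/s): [2.22, 2.22, 2.57, 3.14, 3.14, 3.14].

INTERFACE

Orientations are given as a unit quaternion [w, x, y, z].
In Python, from rig import bot gives the robot as it stands. Calls block until the motion is done:
- bot.move_to(position, orientation): joint-space move of the TCP to a pose.
- bot.servo_line(position, attitude=None, speed=150, until_force=None): straight line of the TCP; attitude=None keeps the orientation; speed is the mean speed in mm/s. With until_force (N) it stops when the force on the tool has changed by that much, and returns True; else False.
- bot.move_joints(angles): joint-space move.
- bot.move_gripper(opening, grip_force=None): finger opening in mm; grip_force is the grip in N (None keeps the last); returns when the fingers have stopped.
- bot.dwell(seconds).
- bot.ik(position, orientation): joint angles nearest the present ones, or None.
- bot.read_state(): the state.
- bot.read_camera(name): name is "scene" or "top" or "wrist"; returns a dict with "image" (384x512x3 uint8, blue, green, red), "depth" (384x512 float32, mm along the optical axis (not along the pixel's ray), 0 where there is no reading), "fovy" (degrees; the focal length in pixels is half the picture's height over the tangent of half this angle, whatever the lens; pixels are square), "cx", "cy" (the principal point, pixels), "eye" and "attitude" of the camera in the world; the wrist camera has in their place "mount" (4x4, takes a point from camera to tool coordinates, whose origin is the TCP and whose axes are the tool frame's). Camera axes: x right, y down, z forward; pixel columns grow to the right and rows downward; lengths in mm; the calibration is good to about 2 mm. The wrist camera is an equidistant fisheye: a pixel r from the principal point sees the ray r / f radians off the axis. A picture is of the moment at which its call begins: read the wrist's pose just before it.
A pose or a line that the arm cannot do raises bot.MotionError and nothing moves.
- bot.finish_job(): hands the job in, once; it reports no verdict.
The state is a dict: "clock": time; "joint_positions": joint angles; "qvel": joint speeds; "effort": joint torques, N m; "ee_pos": TCP position; "tool_rot": TCP orientation; "ft_force": force on the tool from outside, world axes, zero at the start; "moment": the same for the moment, N m; "grip_width": finger opening in mm.
Only numpy, scipy, OpenCV 4.12 (cv2) and the standard library are available. Lean on these libraries where they do the work, as an engineer would, in place of code of your own. Each camera call takes 0.05 s, during which the arm holds its last target.

## Working session

There is one attempt and no reset: what is moved stays moved. The work goes in short steps, each a Python script; the robot and the scene stay as the last script left them, time stands still between calls to the robot, and variables do not carry over. Pictures are saved under pics/ and viewed, and the job is handed in when it is done.

```bash
ls; mkdir -p pics
cat > h.py <<'E'
import numpy as np, cv2
from scipy.spatial.transform import Rotation as R
from rig import bot
def q2m(q): return R.from_quat([q[1],q[2],q[3],q[0]]).as_matrix()
def m2q(M):
    q=R.from_matrix(M).as_quat(); return [q[3],q[0],q[1],q[2]]
def foc(c): return c["image"].shape[0]/2/np.tan(np.radians(c["fovy"])/2)
def att(c):
    a=np.array(c["attitude"]); return a if a.shape==(3,3) else q2m(a)
def cloud(c,tool=None):
    h,w=c["depth"].shape; f=foc(c); u,v=np.meshgrid(np.arange(w),np.arange(h))
    x=(u-c["cx"])/f; y=(v-c["cy"])/f; d=c["depth"]
    if tool is None:
        P=np.stack([x*d,y*d,d],-1); return P@att(c).T+np.array(c["eye"])
    r=np.hypot(x,y); s=np.where(r>1e-9,np.tan(np.minimum(r,1.5))/np.maximum(r,1e-9),1)
    P=np.stack([x*s*d,y*s*d,d],-1); M=np.array(c["mount"])
    P=P@M[:3,:3].T+M[:3,3]; return P@tool[0].T+tool[1]
def wrist():
    s=bot.read_state(); c=bot.read_camera("wrist"); return c,cloud(c,(q2m(s["tool_rot"]),np.array(s["ee_pos"])))
E
python3 - <<'E'
from h import *
for n in ["scene","top"]:
    c=bot.read_camera(n); cv2.imwrite(f"pics/{n}0.png",c["image"]); P=cloud(c); np.save(f"{n}.npy",P)
    print(n,c["eye"],c["attitude"],c["fovy"],c["cx"],c["cy"])
s=bot.read_state(); print(s)
c,P=wrist(); cv2.imwrite("pics/w0.png",c["image"]); print(c["mount"],c["fovy"])
E
```

```text
pics
scene [ 828.41224773  726.02787893 1057.65374377] [-0.07804657  0.24447175  0.91551418 -0.30980008] 56.698730739716595 255.4409218956659 194.65876672209305
top [ 311.29958603   79.6202722  1043.16131247] [-0.08287577  0.70364041 -0.70124931  0.07919086] 54.90751961330925 260.76471636047654 198.8214776896382
{'clock': 0.1, 'joint_positions': array([ 1.13241868e+00,  3.00450020e-01,  1.52152808e+00, -3.99458919e-05,
        1.32072672e+00, -6.65668780e-02]), 'qvel': array([ 1.30495729e-03, -7.93024855e-05, -2.73931125e-03, -1.11991801e-03,
        1.11702516e-03, -5.49340172e-04]), 'effort': array([ 1.94637309e-03, -5.44368625e+01, -3.62374055e+01, -1.90267735e-05,
        3.08021670e-03, -2.90206719e-05]), 'ee_pos': array([199.72612891, 512.24122277, 249.75529295]), 'tool_rot': array([-0.58358923,  0.58401234,  0.39863755, -0.39930102]), 'ft_force': array([0.03614362, 0.36910297, 0.93140034]), 'moment': array([-0.0356708 , -0.02121187,  0.0204595 ]), 'grip_width': 85.88022623962439}
[[ 9.99999745e-01 -1.51658994e-04  6.97268371e-04 -1.09370272e+00]
 [-7.11787114e-04 -2.81055840e-01  9.59691152e-01 -1.22225255e+02]
 [ 5.04255533e-05 -9.59691404e-01 -2.81055877e-01  7.05509204e+01]
 [ 0.00000000e+00  0.00000000e+00  0.00000000e+00  1.00000000e+00]] 65.70646984690485
```

View pics/scene0.png

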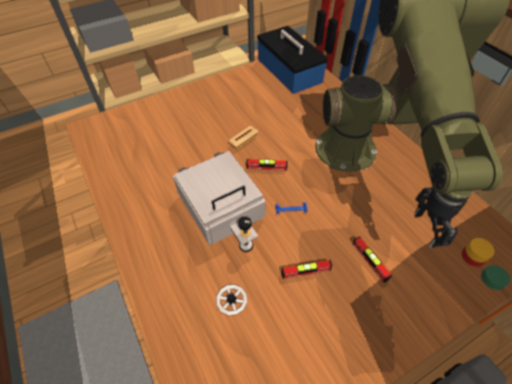

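View pics/top0.png

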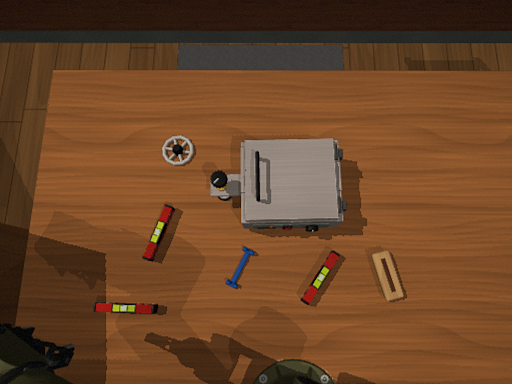

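View pics/w0.png

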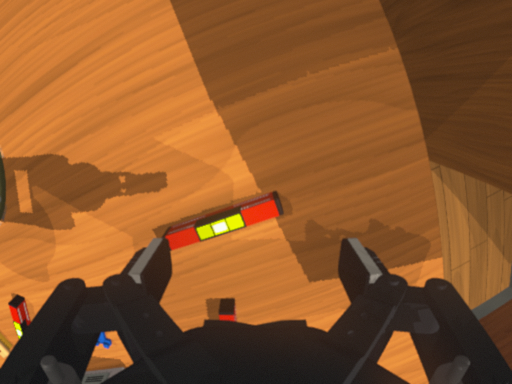

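The top view shows three candidate levels, at pixels (158,233), (126,308) and (321,277). It also shows the housing with its lid shut at about (292,180), the handle bar at (258,176), the knob at (219,179), the brush at (387,275), the basket at (178,150) and the retainer at (240,267). Next I measure them.

Run:
```python
from h import *
for n in ["top","scene"]:
    P=np.load(n+".npy"); im=cv2.imread(f"pics/{n}0.png"); hsv=cv2.cvtColor(im,cv2.COLOR_BGR2HSV)
    red=(((hsv[...,0]<5)|(hsv[...,0]>175))&(hsv[...,1]>200)&(hsv[...,2]>90)) 
    yel=((hsv[...,0]>24)&(hsv[...,0]<40)&(hsv[...,1]>150)&(hsv[...,2]>150))
    m=((red|yel).astype(np.uint8)); m=cv2.morphologyEx(m,cv2.MORPH_CLOSE,np.ones((5,5)))
    k,l,st,ce=cv2.connectedComponentsWithStats(m)
    for i in range(1,k):
        if st[i,4]<60: continue
        p=P[l==i]; top=p[p[:,2]>28]; 
        if len(top)<20: continue
        c,(w,hh),a=cv2.minAreaRect(top[:,:2].astype(np.float32))
        print(n,ce[i].round(),"c",np.round(c,1),"dist",round(np.hypot(*c)),"size",round(w),round(hh),"a",round(a,1),"z",np.median(top[:,2]).round(1))
P=np.load("top.npy")
for nm,(u,v) in dict(lidTL=(243,141),lidTR=(336,141),lidBL=(245,218),lidBR=(340,216),lidmid=(300,180),lidL=(246,180),lidR=(334,180),barT=(257,154),barM=(258,176),barB=(259,198),knob=(219,179),knob2=(217,177),hingeT=(340,154),hingeB=(343,205),plate=(234,189)).items(): print(nm,P[v,u].round(1))
im=cv2.imread("pics/top0.png"); cv2.imwrite("pics/topc.png",cv2.resize(im[120:330,90:410],None,fx=2.4,fy=2.4,interpolation=cv2.INTER_CUBIC))
im=cv2.imread("pics/scene0.png"); cv2.imwrite("pics/scc.png",cv2.resize(im[140:260,160:300],None,fx=5,fy=5,interpolation=cv2.INTER_CUBIC))
```

```text
top [157. 232.] c [402.1 223.7] dist 460 size 332 147 a 70.6 z 36.1
top [320. 277.] c [316.5 -36.8] dist 319 size 91 215 a 25.5 z 36.4
top [123. 308.] c [252.9 444.7] dist 512 size 148 21 a 88.6 z 36.1
scene [326.   9.] c [-426.9 -751.3] dist 864 size 16 63 a 7.7 z 167.7
scene [338.  12.] c [183.   32.3] dist 186 size 1895 39 a 48.3 z 192.9
scene [364. 246.] c [523.2 571.2] dist 775 size 682 56 a 31.6 z 36.1
scene [381. 267.] c [251.6 487.4] dist 549 size 62 20 a 88.1 z 35.8
scene [320. 264.] c [619.4 538.1] dist 820 size 559 55 a 36.3 z 36.0
scene [294. 269.] c [490.  357.3] dist 606 size 18 62 a 68.6 z 35.7
lidTL [733.3 139.7   1.2]
lidTR [ 684.9 -114.2  122. ]
lidBL [474.  123.8 137.5]
lidBR [ 482.9 -116.1  120.3]
lidmid [572.3 -14.8 138.5]
lidL [571.7 122.5 139.3]
lidR [ 573.5 -101.8  135.1]
barT [624.5  94.2 186. ]
barM [570.4  91.5 179.3]
barB [518.9  89.  164. ]
knob [571. 190. 150.]
knob2 [575.5 194.8 152.6]
hingeT [ 645.8 -121.6  129.2]
hingeB [ 509.3 -122.8  130.3]
plate [562.1 156.9  85.1]
```

View pics/topc.png

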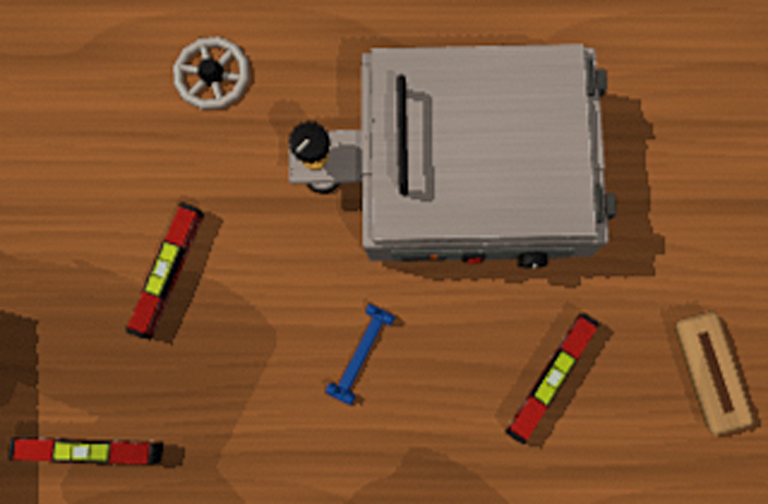

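View pics/scc.png

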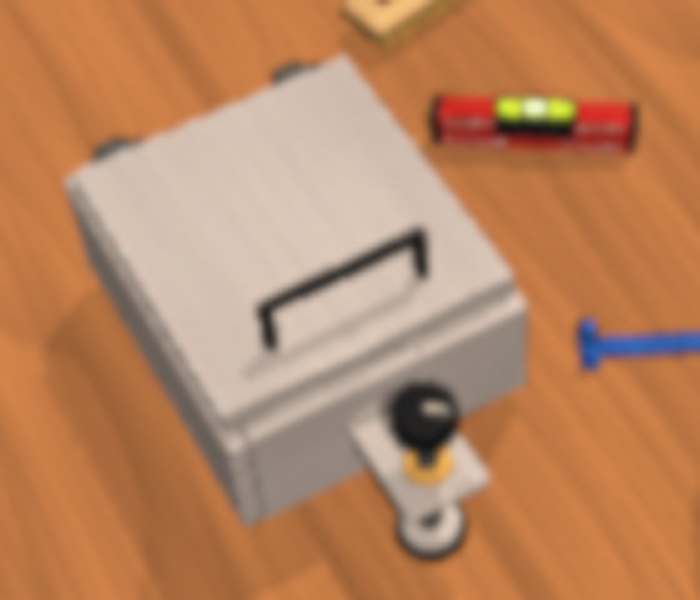

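Run:
```python
from h import *
for n in ["top","scene"]:
    P=np.load(n+".npy"); im=cv2.imread(f"pics/{n}0.png"); hsv=cv2.cvtColor(im,cv2.COLOR_BGR2HSV)
    yel=((hsv[...,0]>24)&(hsv[...,0]<40)&(hsv[...,1]>120)&(hsv[...,2]>120))
    red=(((hsv[...,0]<6)|(hsv[...,0]>174))&(hsv[...,1]>150)&(hsv[...,2]>50)) 
    m=yel.astype(np.uint8); m=cv2.morphologyEx(m,cv2.MORPH_CLOSE,np.ones((7,7)))
    k,l,st,ce=cv2.connectedComponentsWithStats(m)
    for i in range(1,k):
        if st[i,4]<40: continue
        p=P[l==i]; p=p[(p[:,2]>28)&(p[:,2]<42)]
        if len(p)<20: continue
        c0=np.median(p,0)
        sel=(np.linalg.norm(P[...,:2]-c0[:2],axis=-1)<100)&(P[...,2]>33)&(P[...,2]<40)
        q=P[sel]; c,(w,hh),a=cv2.minAreaRect(q[:,:2].astype(np.float32))
        d=np.linalg.svd(q[:,:2]-q[:,:2].mean(0),full_matrices=False)[2][0]
        print(n,ce[i].round(),"vial",c0.round(1),"rect",np.round(c,1),round(w),round(hh),round(a,1),"mean",q.mean(0).round(1),"dir",d.round(3),"ang",np.degrees(np.arctan2(d[1],d[0])).round(1),"dist",np.hypot(*c).round(1))
    # lid plane & bar, housing
    box=(P[...,0]>440)&(P[...,0]<700)&(P[...,1]>-150)&(P[...,1]<150)
    lid=P[box&(P[...,2]>131)&(P[...,2]<146)]
    L=lid[(lid[:,1]>-80)&(lid[:,1]<60)&(lid[:,0]>490)&(lid[:,0]<650)]
    A=np.c_[L[:,:2],np.ones(len(L))]; print("plane",np.linalg.lstsq(A,L[:,2],rcond=None)[0])
    print("lidrect",cv2.minAreaRect(lid[:,:2].astype(np.float32)), lid.min(0),lid.max(0))
    dark=im.max(-1)<70
    bar=P[box&(P[...,2]>172)&(P[...,2]<195)]; print("bar",len(bar),bar.min(0),bar.max(0),bar.mean(0),cv2.minAreaRect(bar[:,:2].astype(np.float32)))
    kb=(P[...,0]>530)&(P[...,0]<620)&(P[...,1]>150)&(P[...,1]<240)&(P[...,2]>148)&(P[...,2]<165)
    kk=P[kb]; print("knob",len(kk),kk.min(0),kk.max(0),kk.mean(0)); 
    if len(kk)>5: print(cv2.minEnclosingCircle(kk[:,:2].astype(np.float32)))
    for z0,z1 in [(60,85),(85,120),(30,60)]:
        s=P[box&(P[...,2]>z0)&(P[...,2]<z1)]; 
        if len(s): print(z0,z1,len(s),s.min(0).round(),s.max(0).round())
```

```text
top [157. 232.] vial [452.5 370.5  36.7] rect [454.3 370.2] 24 159 70.1 mean [453.1 370.5  36.2] dir [-0.942  0.336] ang 160.4 dist 586.1
top [321. 277.] vial [333.3 -75.6  37.2] rect [334.5 -74.3] 23 159 55.8 mean [333.1 -73.2  36.3] dir [-0.83   0.558] ang 146.1 dist 342.6
top [123. 308.] vial [254.1 444.6  36.8] rect [253.3 444.9] 159 23 88.1 mean [253.2 444.6  36.2] dir [-0.025 -1.   ] ang -91.4 dist 512.0
plane [-2.73775347e-04 -4.56587558e-03  1.38661946e+02]
lidrect ((578.8705444335938, 6.153358459472656), (213.33663940429688, 241.23756408691406), 1.4787606000900269) [ 469.98725202 -115.77696741  131.04887029] [687.70264208 129.37084123 143.81415412]
bar 193 [516.67556912  88.7996617  174.37340781] [634.86415255  99.28560818 186.00481837] [574.51007915  94.11330434 181.92790064] ((575.7603759765625, 94.00409698486328), (118.17301177978516, 9.769156455993652), 0.42267104983329773)
knob 199 [553.10567738 172.26160042 148.20798733] [594.70228148 213.03477137 155.52801249] [573.80441086 192.43440284 151.65906255]
((574.1864624023438, 192.63873291015625), 21.69002342224121)
60 85 2
[... 670 characters left out ...]
36328, 251.17514038085938), 1.401175856590271) [ 467.91886589 -119.72744128  131.02636631] [684.45974792 131.77436205 145.83530078]
bar 123 [514.94525412  90.02084441 172.83764352] [633.39230484 102.86584929 185.80591833] [575.14070072  97.12076462 180.87687645] ((574.1566772460938, 96.20582580566406), (118.43028259277344, 11.971211433410645), 0.6889634728431702)
knob 120 [551.81719967 174.326848   148.27509626] [592.39249368 214.05470515 155.2304125 ] [572.68875954 195.20656395 151.41569499]
((572.355712890625, 194.66712951660156), 20.631671905517578)
60 85 249 [ 449. -113.   60.] [689. 146.  85.]
85 120 765 [ 463. -116.   85.] [690. 149. 120.]
30 60 273 [ 466. -115.   30.] [689. 144.  60.]
```

Positions agree in both views. The level farthest from the base is the one at top px (158,233): (453,371), 586 mm away, against 512 and 341 mm for the others. Before moving I'll crop it to confirm, find the housing yaw and check IK.

```bash
cat >> h.py <<'E'
def down(psi): # tool down, jaw direction at angle psi (rad)
    c,s=np.cos(psi),np.sin(psi); return np.array([[c,0,-s],[s,0,c],[0,-1,0]],float)
E
python3 - <<'E'
from h import *
P=np.load("scene.npy"); T=np.load("top.npy")
for n,P in (("scene",P),("top",T)):
    b=P[(P[...,2]>25)&(P[...,2]<112)&(P[...,1]>-110)&(P[...,1]<125)&(P[...,0]>445)&(P[...,0]<485)]
    if len(b)>20:print(n,"front",len(b),np.polyfit(b[:,1],b[:,0],1),np.median(b[:,0]))
    b=P[(P[...,2]>25)&(P[...,2]<112)&(P[...,0]>490)&(P[...,0]<660)&(P[...,1]>125)&(P[...,1]<150)]
    if len(b)>20:print(n,"end",len(b),np.polyfit(b[:,0],b[:,1],1),np.median(b[:,1]))
    bar=P[(P[...,2]>178)&(P[...,2]<195)&(P[...,0]>530)&(P[...,0]<615)&(P[...,1]>70)&(P[...,1]<115)]
    print("bar yaw",np.polyfit(bar[:,0],bar[:,1],1),bar.mean(0),np.percentile(bar[:,2],90))
im=cv2.imread("pics/top0.png"); cv2.imwrite("pics/lev.png",cv2.resize(im[195:275,130:190],None,fx=6,fy=6,interpolation=cv2.INTER_CUBIC))
def chk(nm,p,M):
    q=bot.ik(p,m2q(M)); print(nm,None if q is None else np.round(q,2))
H=np.array([574.5,-108.5,130]); r=np.hypot(203,49); t0=np.arctan2(49,203)
Rx=lambda a:np.array(R.from_euler('x',a).as_matrix())
for k in (1,-1):
  for phi in np.linspace(0,1.83,6):
    for fr in (0.3,0.5,0.7):
      a=phi*fr
      p=H+[0,r*np.cos(t0+phi),r*np.sin(t0+phi)]
      chk((k,round(phi,2),fr),p,Rx(a)@down(k*np.pi/2))
th=np.radians(-19.6)
for s in (0,np.pi): chk("lev",[453,371,25],down(th+np.pi/2+s))
for s in (0,np.pi): chk("place",[504,8,150],down(s))
for s in np.linspace(-np.pi,np.pi,9): chk(("knob",s),[573.5,193.5,150],down(s))
for s in (0,np.pi): chk("press",[504,8,180],down(np.pi/2+s))
E
```

```text
scene end 490 [2.42415954e-02 1.25278721e+02] 139.37798597694012
bar yaw [2.82743171e-02 8.05476707e+01] [571.86165483  96.71666847 181.68337394] 184.0872740079285
top front 541 [-9.57162052e-03  4.65573515e+02] 466.1146608055265
top end 87 [1.57153686e-02 1.35939128e+02] 145.75933708462287
bar yaw [4.73910145e-02 6.70340397e+01] [571.65393655  94.1252997  181.95968631] 184.45753405203578
(1, np.float64(0.0), 0.3) [ 0.1   0.44  1.51 -0.    1.2  -1.47]
(1, np.float64(0.0), 0.5) [ 0.1   0.44  1.51 -0.    1.2  -1.47]
(1, np.float64(0.0), 0.7) [ 0.1   0.44  1.51 -0.    1.2  -1.47]
(1, np.float64(0.37), 0.3) [ 0.    0.36  1.45  0.11  1.33 -1.59]
(1, np.float64(0.37), 0.5) [-0.02  0.36  1.45  0.19  1.34 -1.64]
(1, np.float64(0.37), 0.7) [-0.05  0.36  1.46  0.26  1.34 -1.69]
(1, np.float64(0.73), 0.3) [-0.13  0.33  1.38  0.22  1.47 -1.73]
(1, np.float64(0.73), 0.5) [-0.19  0.34  1.38  0.36  1.5  -1.8 ]
(1, np.float64(0.73), 0.7) [-0.24  0.36  1.39  0.5   1.53 -1.86]
(1, np.float64(1.1), 0.3) [-0.29  0.35  1.29  0.32  1.59 -1.87]
(1, np.float64(1.1), 0.5) [-0.36  0.39  1.29  0.51  1.66 -1.94
[... 1755 characters left out ...]
.06]
place None
('knob', np.float64(-3.141592653589793)) None
('knob', np.float64(-2.356194490192345)) None
('knob', np.float64(-1.5707963267948966)) [ 0.26  0.52  1.46 -0.    1.16  1.84]
('knob', np.float64(-0.7853981633974483)) [ 0.26  0.52  1.46 -0.    1.16  1.05]
('knob', np.float64(0.0)) [ 0.26  0.52  1.46 -0.    1.16  0.26]
('knob', np.float64(0.7853981633974483)) [ 0.26  0.52  1.46 -0.    1.16 -0.52]
('knob', np.float64(1.5707963267948966)) [ 0.26  0.52  1.46 -0.    1.16 -1.31]
('knob', np.float64(2.356194490192345)) [ 0.26  0.52  1.46 -0.    1.16 -2.09]
('knob', np.float64(3.141592653589793)) None
press [-0.06  0.27  1.73 -0.    1.14 -1.63]
press [-0.06  0.27  1.73 -0.    1.14  1.51]
```

View pics/lev.png

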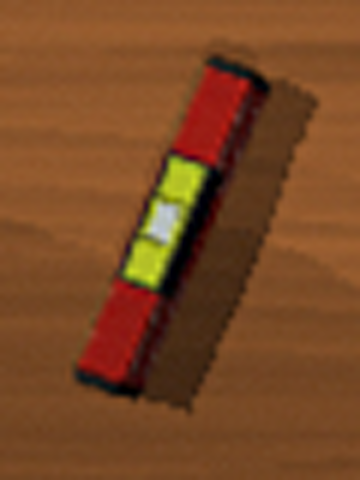

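The crop shows a red level with its vial and bubble, about 160 mm long, so the choice is confirmed. I use a housing yaw of about 0.02 rad. Next I grasp the handle bar.

```bash
cat >> h.py <<'E'
YAW=0.02; Rz=lambda a:R.from_euler('z',a).as_matrix(); Rx=lambda a:R.from_euler('x',a).as_matrix()
HG=np.array([577.5,-107.5,130.]); r0=np.hypot(203,49); t0=np.arctan2(49,203)
def lidpose(phi,fr=0.5):
    p=HG+Rz(YAW)@np.array([0,r0*np.cos(t0+phi),r0*np.sin(t0+phi)])
    return p, m2q(Rz(YAW)@Rx(phi*fr)@down(np.pi/2))
def st(m=""):
    s=bot.read_state(); print(m,"t",round(s["clock"],2),"p",s["ee_pos"].round(1),"F",s["ft_force"].round(1),"M",s["moment"].round(2),"g",round(s["grip_width"],1)); return s
E
python3 - <<'E'
from h import *
p,q=lidpose(0)
bot.move_gripper(50)
bot.move_to(p+[0,0,80],q); st()
bot.servo_line(p,speed=120); st()
c,P=wrist(); cv2.imwrite("pics/w1.png",c["image"])
c=bot.read_camera("scene"); cv2.imwrite("pics/s1.png",c["image"])
E
```

```text
t 2.61 p [573.3  96.2 259. ] F [-0.1 -0.5  0.3] M [0.04 0.07 0.01] g 49.6
 t 3.42 p [573.8  95.6 179.8] F [-0.6 -0.6  0.3] M [-0.04 -0.01 -0.  ] g 50.1
```

View pics/w1.png

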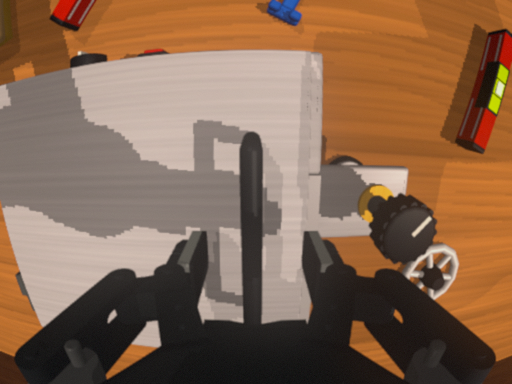

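The wrist view shows the bar at column ~252, midway between the fingers at ~205 and ~305. I'll grip it and start the swing.

Run:
```python
from h import *
bot.move_gripper(5,grip_force=40); st("grip")
for phi in np.arange(0.12,0.61,0.12):
    p,q=lidpose(phi)
    hit=bot.servo_line(p,attitude=q,speed=65,until_force=35); s=st(f"{phi:.2f} {hit}")
    if hit: break
```

```text
grip t 3.97 p [573.5  94.3 178.9] F [ 1.2 -9.5 -1.5] M [-1.3  -0.15  0.07] g 8.4
0.12 False t 4.5 p [573.7  87.2 202.8] F [ 1.7 -8.  -3.2] M [-1.17 -0.24 -0.05] g 8.3
0.24 False t 5.03 p [573.9  77.4 225.6] F [ 2.1 -7.5 -3.5] M [-1.23 -0.32  0.03] g 8.2
0.36 False t 5.57 p [574.2  65.  247.1] F [ 3.  -6.9 -3.9] M [-1.05 -0.5  -0.11] g 8.9
0.48 False t 6.1 p [574.5  50.  267.1] F [ 4.6 -3.8 -2.5] M [-0.79 -0.63 -0.13] g 8.8
0.60 False t 6.63 p [574.9  32.7 285.2] F [ 4.6 -1.9 -0. ] M [-0.25 -0.64 -0.26] g 8.3
```

Run:
```python
from h import *
for phi in np.arange(0.72,1.69,0.12):
    p,q=lidpose(phi)
    hit=bot.servo_line(p,attitude=q,speed=65,until_force=35); s=st(f"{phi:.2f} {hit}")
    if hit: break
c=bot.read_camera("scene"); cv2.imwrite("pics/s2.png",c["image"])
```

```text
0.72 False t 7.17 p [575.3  13.3 301.2] F [5.1 1.4 3.7] M [ 0.37 -0.7  -0.22] g 8.3
0.84 False t 7.7 p [575.9  -7.8 314.8] F [5.  2.2 6.6] M [ 0.69 -0.66 -0.36] g 8.4
0.96 False t 8.23 p [576.4 -30.4 325.8] F [5.7 2.3 9.6] M [ 1.05 -0.65 -0.41] g 8.7
1.08 False t 8.77 p [577.  -54.3 334.1] F [ 5.1  1.8 13.8] M [ 1.22 -0.66 -0.47] g 8.5
1.20 False t 9.3 p [577.5 -78.9 339.5] F [ 5.9  0.6 16.8] M [ 1.57 -0.74 -0.55] g 8.3
1.32 False t 9.83 p [ 578.1 -104.1  342. ] F [ 6.2 -1.7 21.7] M [ 1.76 -0.77 -0.66] g 8.3
1.44 False t 10.37 p [ 578.6 -129.2  341. ] F [ 6.1 -4.3 23.6] M [ 1.62 -0.8  -0.66] g 8.6
1.56 False t 10.9 p [ 579.2 -154.4  337.2] F [ 9.4 -9.2 25.1] M [ 1.76 -0.94 -0.93] g 7.9
1.68 False t 11.43 p [ 579.8 -178.9  330. ] F [ 10.3 -12.2  24. ] M [ 1.4  -1.17 -1.29] g 8.0
```

View pics/s2.png

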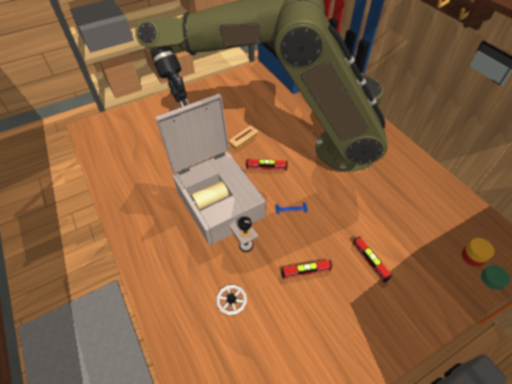

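The lid is near upright and the forces are modest. I'll ease it onto the stop slowly.

Run:
```python
from h import *
for phi in (1.74,1.79,1.83,1.86,1.89):
    p,q=lidpose(phi); p=p+[-2,0,2]
    hit=bot.servo_line(p,attitude=q,speed=25,until_force=12); s=st(f"{phi:.2f} {hit}")
    t=np.array([0,-np.sin(t0+phi),np.cos(t0+phi)]); print("tan F",round(s["ft_force"]@t,1), "lid est",round(np.arctan2(s["ee_pos"][2]-130,s["ee_pos"][1]+107.5)-t0,3))
    if hit: break
```

```text
1.74 True t 11.73 p [ 579.9 -180.   329.8] F [ 3.4 -4.2  4.6] M [ 0.01 -0.24 -0.22] g 8.2
tan F 2.0 lid est 1.682
```

Run:
```python
from h import *
for phi in (1.73,1.77,1.81,1.84,1.87,1.9):
    p,q=lidpose(phi); p=p+[-2,0,2]
    hit=bot.servo_line(p,attitude=q,speed=30,until_force=14); s=st(f"{phi:.2f} {hit}")
    t=np.array([0,-np.sin(t0+phi),np.cos(t0+phi)]); tf=s["ft_force"]@t; print("tan F",round(tf,1), "lid est",round(np.arctan2(s["ee_pos"][2]-130,s["ee_pos"][1]+107.5)-t0,3))
    if hit or tf>15: break
c=bot.read_camera("scene"); cv2.imwrite("pics/s3.png",c["image"]); np.save("s3.npy",cloud(c))
```

```text
1.73 True t 11.97 p [ 579.9 -182.3  329.1] F [ 3.2 -4.7  3.8] M [-0.16 -0.31 -0.39] g 8.3
tan F 2.9 lid est 1.693
```

Run:
```python
from h import *
for phi in (1.73,1.77,1.81,1.84,1.87,1.9):
    p,q=lidpose(phi); p=p+[-2,0,2]
    hit=bot.servo_line(p,attitude=q,speed=30,until_force=25); s=st(f"{phi:.2f} {hit}")
    t=np.array([0,-np.sin(t0+phi),np.cos(t0+phi)]); tf=s["ft_force"]@t; print("tan F",round(tf,1), "lid est",round(np.arctan2(s["ee_pos"][2]-130,s["ee_pos"][1]+107.5)-t0,3))
    if hit or tf>15: break
c=bot.read_camera("scene"); cv2.imwrite("pics/s3.png",c["image"]); np.save("s3.npy",cloud(c))
```

```text
1.73 True t 12.26 p [ 580.  -184.9  328. ] F [ 4.3 -5.7  4.2] M [-0.24 -0.52 -0.57] g 8.4
tan F 3.6 lid est 1.707
```

Run:
```python
from h import *
for phi in (1.74,1.77,1.80,1.82,1.84,1.86,1.88):
    p,q=lidpose(phi); p=p+[-3,0,2]
    bot.servo_line(p,attitude=q,speed=30); s=st(f"{phi:.2f}")
    t=np.array([0,-np.sin(t0+phi),np.cos(t0+phi)]); tf=s["ft_force"]@t; print("tan F",round(tf,1), "lid est",round(np.arctan2(s["ee_pos"][2]-130,s["ee_pos"][1]+107.5)-t0,3))
    if abs(tf)>18 or np.linalg.norm(s["ft_force"])>45: break
c=bot.read_camera("scene"); cv2.imwrite("pics/s3.png",c["image"]); np.save("s3.npy",cloud(c))
```

```text
1.74 t 12.7 p [ 578.4 -189.5  326.1] F [29.2 -4.8 14.7] M [ 0.89 -2.83 -3.48] g 8.2
tan F -1.3 lid est 1.73
1.77 t 13.06 p [ 578.5 -195.3  323.6] F [29.3 -7.1 14.5] M [ 0.88 -2.86 -3.6 ] g 8.0
tan F 0.3 lid est 1.76
1.80 t 13.42 p [ 578.7 -200.9  321. ] F [30.7 -6.4 17.1] M [ 1.04 -2.81 -3.72] g 8.4
tan F -1.9 lid est 1.789
1.82 t 13.71 p [ 578.7 -204.6  319.2] F [30.3 -7.5 17.5] M [ 1.18 -2.78 -3.7 ] g 8.6
tan F -1.6 lid est 1.808
1.84 t 14.0 p [ 578.8 -208.3  317.3] F [30.7 -7.6 17.7] M [ 1.21 -2.74 -3.78] g 8.4
tan F -1.9 lid est 1.828
1.86 t 14.29 p [ 578.9 -209.8  316.7] F [24.9 11.6 25.2] M [ 4.   -2.03 -3.2 ] g 8.2
tan F -22.7 lid est 1.835
```

View pics/s3.png

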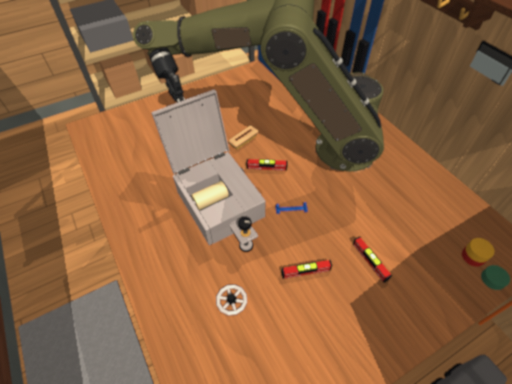

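The stop is reached: tangential force jumped to 23 N at an estimated 1.835 rad. I'll release with a small opening, retract along the tool axis, and route clear of the lid to the level.

Run:
```python
from h import *
s=bot.read_state(); Rt=q2m(s["tool_rot"]); d=Rt[:,1]
bot.move_gripper(24); s=st("rel")
p=s["ee_pos"]-70*d
bot.servo_line(p,speed=120); s=st("retr")
c=bot.read_camera("scene"); cv2.imwrite("pics/s4.png",c["image"]); np.save("s4.npy",cloud(c))
p2=[400,-270,380]
print(bot.ik(p2,s["tool_rot"]))
bot.servo_line(p2,speed=200); st()
```

```text
rel t 14.64 p [ 576.4 -212.2  312. ] F [ 0.   0.1 -0.3] M [-0.37  0.01 -0.02] g 23.6
retr t 15.38 p [ 577.2 -268.1  353.2] F [0.5 0.4 0.4] M [-0.36  0.03  0.01] g 23.8
[-0.90118199  0.40068453  1.29636062  0.62410655  2.16356742 -2.33262527]
 t 16.47 p [ 400.7 -269.8  379.7] F [ 0.4 -1.2  0.5] M [-0.37 -0.03  0.05] g 23.8
```

View pics/s4.png

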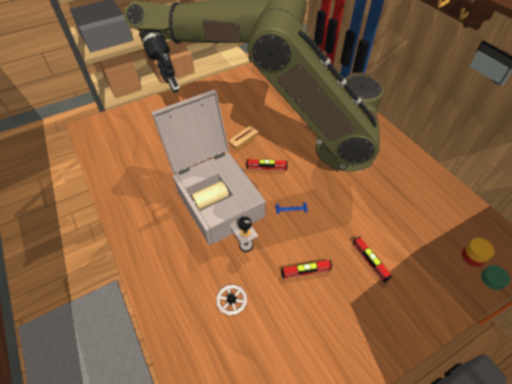

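Run:
```python
from h import *
P=np.load("s4.npy")
b=P[(P[...,2]>180)&(P[...,2]<320)&(P[...,1]>-220)&(P[...,1]<-90)&(P[...,0]>490)&(P[...,0]<660)]
A=np.c_[b[:,[0,2]],np.ones(len(b))]; s=np.linalg.lstsq(A,b[:,1],rcond=None)[0]; print("lid lean deg",np.degrees(np.arctan(-s[1])),len(b))
th=np.radians(-19.6); Q=m2q(down(th+np.pi/2))
bot.move_to([400,0,330],Q)
bot.move_gripper(60)
bot.move_to([453,371,110],Q); st()
c,W=wrist(); cv2.imwrite("pics/w5.png",c["image"]); np.save("w5.npy",W)
c=bot.read_camera("top"); cv2.imwrite("pics/t5.png",c["image"]); np.save("t5.npy",cloud(c))
cv2.imwrite("pics/t5c.png",cv2.resize(c["image"][120:330,90:410],None,fx=2.4,fy=2.4,interpolation=cv2.INTER_CUBIC))
```

```text
lid lean deg 14.241521994585202 1978
 t 19.57 p [453.7 370.4 110.9] F [-0.1 -0.  -0.3] M [ 0.02  0.01 -0.01] g 60.1
```

View pics/w5.png

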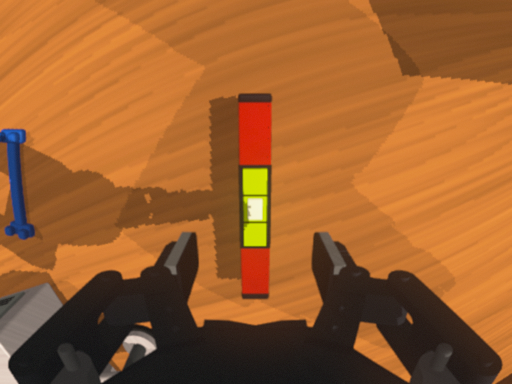

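View pics/t5c.png

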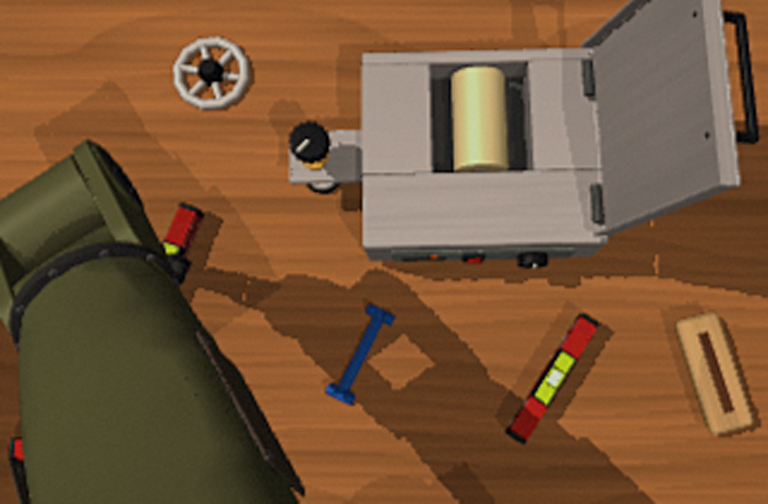

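The wrist view shows the level centred between the jaws (column ~255) and parallel to them, with the vial at (255,208). The top view shows the lid open on its stop with the strip clear. I'll refine the level and deck positions from this data.

Run:
```python
from h import *
W=np.load("w5.npy"); im=cv2.imread("pics/w5.png")
s=(W[...,2]>31)&(W[...,2]<42)&(np.linalg.norm(W[...,:2]-[453,371],axis=-1)<95)
s[260:]&=False|True
q=W[s]; c,wh,a=cv2.minAreaRect(q[:,:2].astype(np.float32)); print("level",c,wh,a,q[:,2].mean())
P=np.load("t5.npy")
d=P[(P[...,2]>105)&(P[...,2]<135)&(P[...,0]>440)&(P[...,0]<700)&(P[...,1]>-100)&(P[...,1]<140)]
print(d.min(0),d.max(0))
for y0 in (-70,-30,10,50,90):
    k=d[(abs(d[:,1]-y0)<6)&(d[:,0]<570)]; print(y0,"x range",np.percentile(k[:,0],[1,99]).round(1),"z",np.median(k[:,2]).round(1))
# robot-side edge of bath
k=P[(abs(P[...,1]-10)<30)&(P[...,0]>500)&(P[...,0]<600)]
kk=k[np.argsort(k[:,0])]; print([tuple(v[[0,2]].round(0)) for v in kk[::25]])
st=d[(d[:,0]>475)&(d[:,0]<540)&(d[:,1]>-90)&(d[:,1]<130)]
A=np.c_[st[:,:2],np.ones(len(st))]; print("plane",np.linalg.lstsq(A,st[:,2],rcond=None)[0])
```

```text
level (453.35797119140625, 369.425537109375) (22.946834564208984, 159.11428833007812) 70.65050506591797 35.09406119403278
[465.94766679 -99.89893048 105.00630915] [690.51247411 139.97611377 130.29685974]
-70 x range [470.8 569.7] z 119.6
-30 x range [470.1 548.1] z 119.2
10 x range [469.1 568. ] z 119.1
50 x range [468.1 545.9] z 117.8
90 x range [467.5 569.6] z 118.0
[(np.float64(501.0), np.float64(121.0)), (np.float64(503.0), np.float64(120.0)), (np.float64(506.0), np.float64(121.0)), (np.float64(509.0), np.float64(119.0)), (np.float64(511.0), np.float64(119.0)), (np.float64(514.0), np.float64(118.0)), (np.float64(517.0), np.float64(118.0)), (np.float64(519.0), np.float64(119.0)), (np.float64(522.0), np.float64(117.0)), (np.float64(525.0), np.float64(118.0)), (np.float64(528.0), np.float64(118.0)), (np.float64(530.0), np.float64(117.0)), (np.float64(535.0), np.float64(120.0)), (np.float64(537.0), np.float64(120.0)), (np.float64(540.0), np.float64(119.0)), (np.float64(543.0), np.float64(120.0)), (np.float64(546.0), np.float64(119.0)), (np.float64(553.0), np.float64(102.0)), (np.float64(555.0), np.float64(92.0)), (np.float64(556.0), np.float64(101.0)), (np.float64(557.0), np.float64(126.0)), (np.float64(560.0), np.float64(125.0)), (np.float64(563.0), np.float64(124.0)), (np.float64(566.0), np.float64(124.0)), (np.float64(569.0), np.float64(103.0)), (np.float64(572.0), np.float64(122.0)), (np.float64(574.0), np.float64(121.0)), (np.float64(578.0), np.float64(70.0)), (np.float64(580.0), np.float64(120.0)), (np.float64(584.0), np.float64(127.0)), (np.float64(586.0), np.float64(127.0)), (np.float64(589.0), np.float64(126.0)), (np.float64(592.0), np.float64(125.0)), (np.float64(595.0), np.float64(125.0)), (np.float64(598.0), np.float64(125.0))]
plane [ 4.85666348e-03 -1.06731351e-02  1.16382021e+02]
```

Run:
```python
from h import *
th=np.radians(-19.45); Q=m2q(down(th+np.pi/2))
bot.move_gripper(45)
bot.servo_line([453.3,370,25],attitude=Q,speed=120); st("down")
bot.move_gripper(15,grip_force=50); s=st("grip")
bot.servo_line([453.3,370,60],speed=80)
bot.servo_line([453.3,370,230],speed=220); st("lift")
c,W=wrist(); cv2.imwrite("pics/w6.png",c["image"])
Q2=m2q(Rx(-0.008)@Rz(YAW)@down(0))
bot.move_to([508,8.5,230],Q2); st("over")
bot.servo_line([508,8.5,155],speed=120); st("low")
bot.dwell(0.2); s=st("low")
c,W=wrist(); cv2.imwrite("pics/w7.png",c["image"])
c=bot.read_camera("scene"); cv2.imwrite("pics/s7.png",cv2.resize(c["image"][120:280,140:320],None,fx=4,fy=3.7))
```

```text
down t 20.83 p [453.6 370.3  25.7] F [-0.5  0.4  0.4] M [-0.01 -0.   -0.05] g 44.9
grip t 21.16 p [453.7 370.4  26. ] F [ 0.2 -0.4  6. ] M [-0.03  0.18  0.05] g 21.1
lift t 22.68 p [452.9 369.7 228.4] F [-0.1 -0.3 -4.6] M [ 0.03  0.02 -0.05] g 21.6
over t 24.09 p [508.1   9.3 229.9] F [-0.1  0.2 -3.6] M [ 0.   -0.01  0.06] g 21.2
low t 24.87 p [508.4   8.7 155.7] F [ 0.6 -0.1 -3.5] M [-0.01  0.01  0.01] g 21.0
low t 25.07 p [508.3   8.5 155.7] F [ 1.2  0.1 -3.7] M [-0.02  0.01  0.05] g 21.5
```

View pics/w7.png

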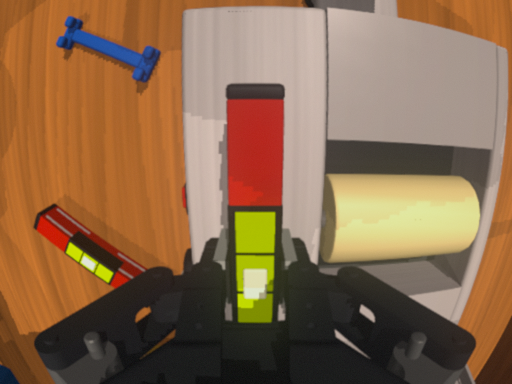

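View pics/s7.png

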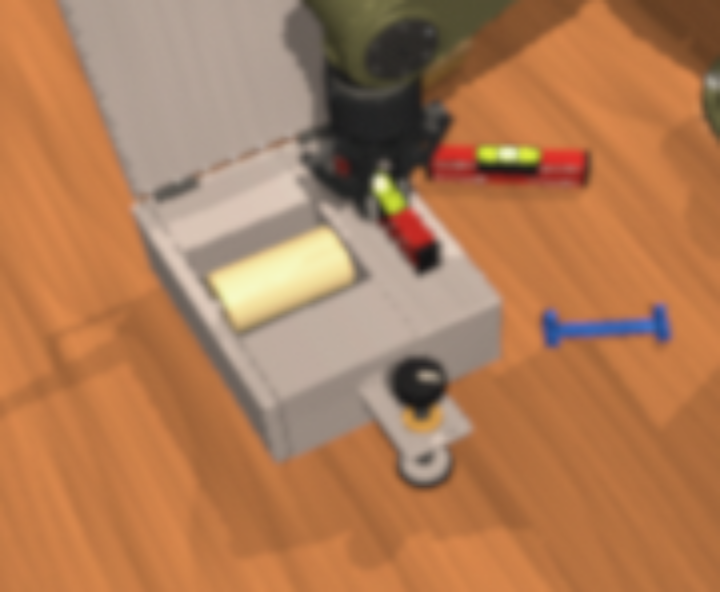

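The level (columns 228–284) is centred on the strip (columns 187–327). I'll lower it gently to contact.

Run:
```python
from h import *
hit=bot.servo_line([508,8.5,138],speed=25,until_force=7); st(f"hit {hit}")
bot.dwell(0.1); st()
bot.move_gripper(34); s=st("rel")
p=s["ee_pos"]; bot.servo_line([p[0],p[1],p[2]+75],speed=120); st("up")
# go to viewing pose: camera over the vial
c,W=wrist(); cv2.imwrite("pics/w8.png",c["image"]); np.save("w8.npy",W)
c=bot.read_camera("top"); cv2.imwrite("pics/t8.png",c["image"])
```

```text
hit True t 25.65 p [508.1   8.5 144.6] F [-1.4 -0.4  6. ] M [-0.11  0.3   0.03] g 21.6
 t 25.75 p [508.2   8.5 144.6] F [-2.2  0.5  6.2] M [-0.1   0.16 -0.06] g 21.3
rel t 26.03 p [507.7   8.5 143.9] F [0.3 0.6 0.4] M [-0.02  0.02  0.02] g 34.0
up t 26.81 p [507.4   8.5 218.2] F [-0.8  0.  -0.4] M [-0.01  0.01 -0.04] g 33.9
```

View pics/w8.png

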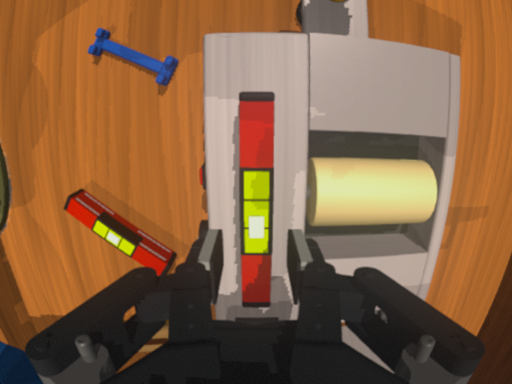

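```bash
cat >> h.py <<'E'
def bubble(tag):
    c,W=wrist(); im=c["image"]; cv2.imwrite(f"pics/{tag}.png",im)
    hsv=cv2.cvtColor(im,cv2.COLOR_BGR2HSV).astype(int)
    u=np.array([-YAW*1.0,1.0]); n=np.array([1.0,YAW])
    D=W[...,:2]-np.array([507.5,8.5]); a=D@u; b=D@n
    near=(abs(a)<60)&(abs(b)<12)&(W[...,2]>140)&(W[...,2]<170)
    yel=near&(hsv[...,0]>24)&(hsv[...,0]<42)&(hsv[...,1]>150)&(hsv[...,2]>90)
    m=cv2.morphologyEx((yel*1).astype(np.uint8),cv2.MORPH_CLOSE,np.ones((15,15)))
    k,l,s_,_=cv2.connectedComponentsWithStats(m); i=1+np.argmax(s_[1:,4]); vial=l==i
    wh=vial&(hsv[...,1]<110)&(hsv[...,2]>150)
    bl=vial&(hsv[...,2]<70)
    ay=a[vial&yel]; lo,hi=np.percentile(ay,[0.5,99.5]); aw=a[wh]
    rows=[(int(x),round(float(hsv[...,2][vial&(abs(a-x)<.5)].mean()) if (vial&(abs(a-x)<.5)).any() else -1)) for x in range(-32,33)]
    print(tag,"vial y",lo.round(1),hi.round(1),"len",(hi-lo).round(1),"bubble",aw.min().round(1),aw.max().round(1),"offset(+y)",((aw.min()+aw.max())/2-(lo+hi)/2).round(2),"black a",np.sort(a[bl]).round(1)[::max(1,len(a[bl])//12)],"lean b",b[vial].mean().round(1),"n",wh.sum())
    v,uu=np.where(vial); x0,x1,y0,y1=uu.min()-12,uu.max()+12,v.min()-8,v.max()+8
    cr=im[max(y0,0):y1,max(x0,0):x1]; cv2.imwrite(f"pics/{tag}_c.png",cv2.resize(cr,None,fx=5,fy=5,interpolation=cv2.INTER_CUBIC))
E
python3 - <<'E'
from h import *
bot.dwell(0.9); bubble("b1"); st()
E
```

```text
Traceback (most recent call last):
  File "h.py", line 42, in bubble
    print(tag,"vial y",lo.round(1),hi.round(1),"len",(hi-lo).round(1),"bubble",aw.min().round(1),aw.max().round(1),"offset(+y)",((aw.min()+aw.max())/2-(lo+hi)/2).round(2),"black a",np.sort(a[bl]).round(1)[::max(1,len(a[bl])//12)],"lean b",b[vial].mean().round(1),"n",wh.sum())
                                                                               ~~~~~~^^
ValueError: zero-size array to reduction operation minimum which has no identity
```

Run:
```python
import cv2,numpy as np
im=cv2.imread("pics/b1.png"); hsv=cv2.cvtColor(im,cv2.COLOR_BGR2HSV)
cv2.imwrite("pics/b1_c.png",cv2.resize(im[155:265,225:290],None,fx=5,fy=5,interpolation=cv2.INTER_CUBIC))
for r in range(164,262,3): print(r,im[r,256],hsv[r,256],im[r,264])
```

```text
164 [ 34  53 203] [  3 212 203] [ 36  50 180]
167 [ 43  55 117] [  5 161 117] [ 41  51 107]
170 [43 91 93] [ 29 137  93] [42 88 88]
173 [  0 200 183] [ 33 255 200] [  0 196 178]
176 [  0 194 176] [ 33 255 194] [  0 195 177]
179 [  0 194 175] [ 33 255 194] [  0 194 176]
182 [  0 193 175] [ 33 255 193] [  0 195 176]
185 [  0 194 175] [ 33 255 194] [  0 195 176]
188 [  0 194 175] [ 33 255 194] [  0 194 176]
191 [  0 194 176] [ 33 255 194] [  0 193 174]
194 [  0 193 174] [ 33 255 193] [  0 194 176]
197 [  0 189 171] [ 33 255 189] [  0 188 170]
200 [ 23 121 112] [ 33 207 121] [ 18 119 110]
203 [  0 193 174] [ 33 255 193] [  0 195 174]
206 [  0 198 177] [ 33 255 198] [  0 194 174]
209 [  0 219 198] [ 33 255 219] [  0 208 186]
212 [  0 220 198] [ 33 255 220] [  0 220 198]
215 [ 66 218 201] [ 33 178 218] [  0 220 197]
218 [208 231 224] [ 39  25 231] [ 32 212 194]
221 [206 229 222] [ 39  26 229] [ 28 215 196]
224 [207 230 223] [ 39  25 230] [ 24 214 196]
227 [206 230 223] [ 39  27 230] [ 51 134 127]
230 [204 229 223] [ 37  28 229] [ 11 210 191]
233 [205 230 224] [ 37  28 230] [  0 207 188]
236 [197 227 222] [ 35  34 227] [  0 214 193]
239 [  0 219 196] [ 33 255 219] [  0 219 198]
242 [  0 218 196] [ 33 255 218] [  0 219 198]
245 [  0 219 197] [ 33 255 219] [  0 220 198]
248 [  0 219 198] [ 33 255 219] [  0 220 198]
251 [  0 189 171] [ 33 255 189] [  0 181 165]
254 [ 42  52 102] [  5 150 102] [40 49 77]
257 [ 32  51 192] [  4 213 192] [ 35  50 129]
260 [ 33  50 191] [  3 211 191] [ 33  47 128]
```

View pics/b1_c.png

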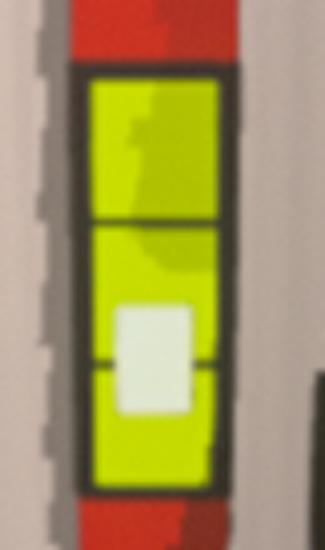

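```bash
python3 - <<'E'
s=open('h.py').read()
s=s.replace("vial=l==i\n","""vial=l==i
    pts=np.argwhere(near&(hsv[...,0]>24)&(hsv[...,0]<42)&(hsv[...,1]>150)&(hsv[...,2]>90))[:,::-1].astype(np.int32)
    hm=np.zeros(yel.shape,np.uint8); cv2.fillConvexPoly(hm,cv2.convexHull(pts),1); vial=hm>0
""").replace("np.ones((15,15))","np.ones((5,5))").replace('c,W=wrist(); im=c["image"]; cv2.imwrite(f"pics/{tag}.png",im)','''
    if data is None: c,W=wrist(); im=c["image"]; cv2.imwrite(f"pics/{tag}.png",im); np.save(tag+".npy",W)
    else: im,W=data''').replace("def bubble(tag):","def bubble(tag,data=None):")
open('h.py','w').write(s)
E
python3 - <<'E'
from h import *
bubble("b1",(cv2.imread("pics/b1.png"),np.load("w8.npy")))
E
```

```text
b1 vial y -29.5 28.4 len 57.9 bubble -17.5 -1.5 offset(+y) -8.97 black a [-10.6] lean b 0.6 n 338
```

Bubble length 16.0 mm and vial length 57.9 mm match the given sizes. The offset is −9.0 mm towards −y, so I need about 2.2 rad clockwise. On to the knob.

Run:
```python
from h import *
Q=m2q(down(1.6)); K=np.array([573.3,193.3,145])
bot.move_gripper(62)
bot.move_to(K+[0,0,70],Q); st()
c,W=wrist(); cv2.imwrite("pics/w9.png",c["image"])
k=W[(W[...,2]>147)&(W[...,2]<157)&(abs(W[...,0]-573)<35)&(abs(W[...,1]-193)<35)]
print(len(k), cv2.minEnclosingCircle(k[:,:2].astype(np.float32)) if len(k)>5 else None, k.mean(0) if len(k) else 0)
```

```text
t 29.4 p [573.3 192.8 215. ] F [0.4 0.3 0.1] M [-0.06 -0.01 -0.01] g 61.8
2697 ((574.3824462890625, 191.21401977539062), 21.74530792236328) [572.97923631 191.18422152 150.33595243]
```

View pics/w9.png

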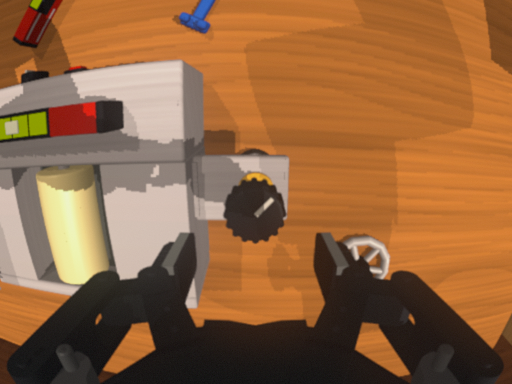

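The knob is midway between the jaws (column ~255), measured at (573.5, 191.5). I'll descend, grip and turn.

Run:
```python
from h import *
K=np.array([573.3,192,145])
bot.servo_line(K,speed=120); st("down")
bot.move_gripper(30,grip_force=60); s=st("grip")
j=np.array(s["joint_positions"]); print(j.round(2))
for d in (1.1,2.2):
    jj=j.copy(); jj[5]+=d; bot.move_joints(jj); st(f"turn {d}")
bot.move_gripper(62); s=st("rel")
bot.servo_line([573.3,192,215],speed=150)
bot.move_gripper(34)
bot.move_to([507.4,8.5,218],m2q(Rz(YAW)@down(0))); st("view")
bot.dwell(0.3); bubble("b2"); st()
```

```text
down t 30.18 p [573.6 192.  145.8] F [-0.3  0.3  0.6] M [-0.04  0.05  0.03] g 62.0
grip t 30.52 p [573.7 192.5 146.4] F [-1.8  2.3  4.8] M [ 0.44  0.3  -0.07] g 38.3
[ 0.26  0.52  1.47  0.    1.15 -1.34]
turn 1.1 t 31.54 p [573.8 192.7 146.5] F [ 2.7  3.5 -4.8] M [ 0.55 -0.37 -0.09] g 38.1
turn 2.2 t 32.57 p [574.  192.7 146.5] F [ 4.6  4.2 -5.9] M [ 0.71 -0.89 -0.11] g 37.8
rel t 32.92 p [573.7 192.4 146.6] F [0.8 0.5 0.1] M [ 0.01 -0.01 -0.01] g 62.3
view t 34.82 p [507.7   8.9 218.2] F [ 0.1 -0.3  0.4] M [-0.    0.    0.04] g 34.0
b2 vial y -31.3 27.1 len 58.4 bubble -11.2 70.4 offset(+y) 31.65 black a [-23.8 -23.  -22.5 -12.7   6.8   7.4   8.3] lean b 1.0 n 362
 t 35.17 p [507.5   8.9 217.9] F [ 0.5 -0.3  0.3] M [ 0.02 -0.01  0.02] g 33.9
```

View pics/b2.png

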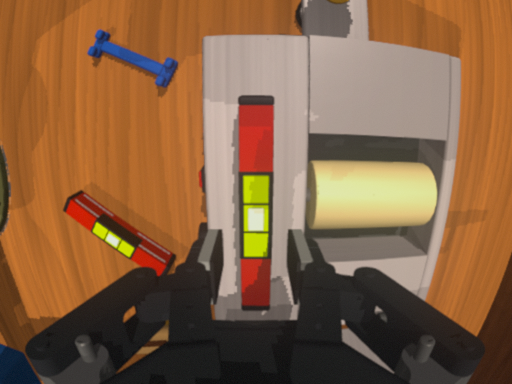

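Run:
```python
from h import *
c,W=wrist(); im=c["image"]; cv2.imwrite("pics/b3.png",im)
cr=im[165:265,225:290]; cv2.imwrite("pics/b3_c.png",cv2.resize(cr,None,fx=6,fy=6,interpolation=cv2.INTER_CUBIC))
a=(W[...,:2]-[507.5,8.5])@np.array([-YAW,1])
for r in range(172,262): print(r,im[r,256].tolist(),im[r,247].tolist(),a[r,256].round(1),end=" | ")
st()
```

```text
172 [44, 54, 89] [49, 56, 86] 29.1 | 173 [45, 52, 63] [47, 54, 65] 28.2 | 174 [44, 83, 85] [46, 86, 88] 27.8 | 175 [13, 146, 135] [15, 158, 145] 26.8 | 176 [0, 188, 170] [0, 205, 186] 26.3 | 177 [0, 194, 177] [0, 221, 202] 25.9 | 178 [0, 193, 176] [0, 221, 202] 25.3 | 179 [0, 193, 177] [0, 221, 203] 24.2 | 180 [0, 193, 176] [0, 220, 200] 23.9 | 181 [0, 192, 174] [0, 220, 202] 23.3 | 182 [0, 194, 176] [0, 220, 202] 22.8 | 183 [0, 194, 176] [0, 221, 202] 21.8 | 184 [0, 193, 176] [0, 221, 202] 21.2 | 185 [0, 193, 176] [0, 221, 202] 20.5 | 186 [0, 193, 175] [0, 222, 204] 19.7 | 187 [0, 193, 176] [0, 221, 201] 18.8 | 188 [0, 194, 176] [0, 221, 201] 18.4 | 189 [0, 194, 175] [0, 221, 203] 17.9 | 190 [0, 194, 176] [0, 220, 201] 17.3 | 191 [0, 195, 177] [0, 220, 201] 16.6 | 192 [0, 194, 176] [0, 221, 200] 15.8 | 193 [0, 195, 175] [0, 221, 200] 15.1 | 194 [0, 195, 176] [0, 221, 200] 14.4 | 195 [0, 195, 176] [0, 221, 200] 13.7 | 196 [0, 194, 175] [0, 221, 200] 13.2 | 197 [0, 192, 175] [0, 221, 199] 12.6 | 198 [0, 193, 174] [0, 220, 199] 11.8 | 199 [0, 194, 175] [0, 220, 199] 11.1 | 200 [0, 195,
[... 1874 characters left out ...]
97] [0, 219, 199] -22.8 | 247 [0, 218, 197] [0, 219, 198] -23.7 | 248 [0, 218, 195] [0, 219, 198] -24.7 | 249 [0, 218, 196] [0, 219, 198] -25.4 | 250 [0, 219, 196] [0, 218, 197] -25.8 | 251 [0, 218, 195] [0, 218, 196] -27.2 | 252 [0, 218, 196] [0, 219, 197] -27.7 | 253 [0, 218, 196] [0, 219, 198] -28.7 | 254 [0, 220, 197] [0, 220, 199] -29.5 | 255 [0, 210, 187] [0, 213, 191] -30.2 | 256 [0, 162, 145] [0, 162, 146] -31.8 | 257 [37, 86, 79] [39, 87, 80] -32.3 | 258 [42, 51, 89] [41, 49, 90] -33.5 | 259 [33, 47, 157] [33, 47, 161] -33.4 | 260 [34, 50, 188] [33, 50, 192] -35.2 | 261 [30, 48, 191] [30, 47, 194] -35.8 |  t 35.22 p [507.5   8.8 217.9] F [ 0.1 -0.3  0.9] M [-0.05 -0.05  0.01] g 33.9
```

View pics/b3_c.png

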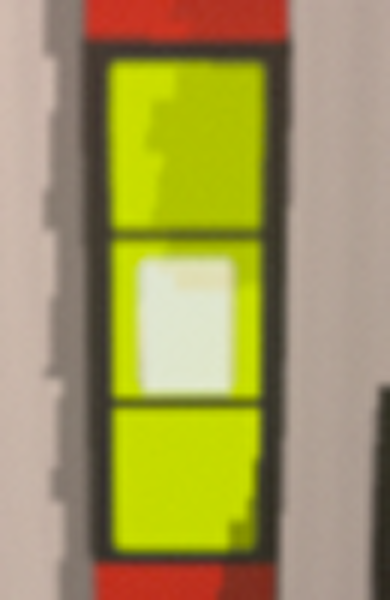

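The line centres are at rows 203.6 and 231.7 and the bubble spans 207.4–230.3, so it sits about −0.8 mm: inside the lines but off centre. I'll trim the knob by about 0.18 rad, then press with the fingers spread to either side of the vial.

Run:
```python
from h import *
K=np.array([573.5,192,145]); Q=m2q(down(1.0))
bot.move_gripper(62)
bot.move_to(K+[0,0,60],Q); bot.servo_line(K,speed=150)
bot.move_gripper(30,grip_force=60); s=st("grip")
j=np.array(s["joint_positions"]); j[5]+=0.19; bot.move_joints(j); st("turn")
bot.move_gripper(62); st("rel")
bot.servo_line(K+[0,0,80],speed=150)
bot.move_gripper(72)
bot.move_to([508,8.5,215],m2q(Rz(YAW)@down(np.pi/2))); st("view")
bot.dwell(0.5)
c,W=wrist(); cv2.imwrite("pics/w10.png",c["image"]); np.save("w10.npy",W); st()
```

```text
grip t 37.28 p [574.3 192.3 146.8] F [0.5 1.2 5.9] M [ 0.2  -0.11 -0.05] g 38.3
turn t 37.58 p [574.2 192.2 146.9] F [ 0.  -0.6 -4.8] M [-0.02 -0.05 -0.15] g 38.5
rel t 37.94 p [574.4 192.3 147.2] F [ 0.1 -0.1 -0.1] M [-0.04  0.03  0.05] g 62.1
view t 39.91 p [508.3   8.8 215.1] F [-0.6  1.2  0. ] M [0.   0.02 0.  ] g 71.8
 t 40.46 p [508.    8.6 215. ] F [ 0.7 -0.3  0.1] M [-0.   -0.04  0.06] g 72.0
```

View pics/w10.png

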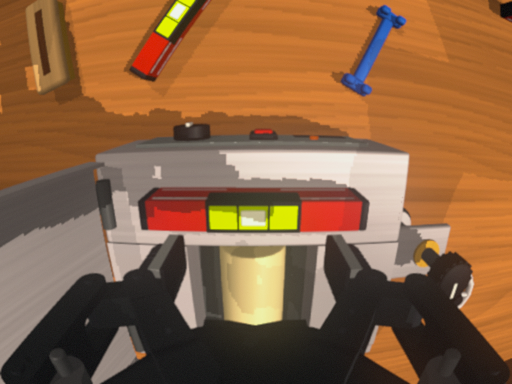

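```bash
cat > m.py <<'E'
from h import *
def colmeas(im,r0=None):
    hsv=cv2.cvtColor(im,cv2.COLOR_BGR2HSV)
    y=(hsv[...,0]>24)&(hsv[...,0]<42)&(hsv[...,1]>150)&(hsv[...,2]>100); y[:150]=0
    y[320:]=0; y[:,:180]=0;y[:,330:]=0
    vs,us=np.where(y); r=int(np.median(vs)); 
    for rr in range(r-9,r+12,2):
        w=np.where((hsv[rr,180:330,1]<130)&(hsv[rr,180:330,2]>150)&(im[rr,180:330,0]>110))[0]+180
        g=im[rr,:,1].astype(float); 
        print(rr,"white",(w.min(),w.max()) if len(w) else None, [int(v) for v in g[230:280]])
E
python3 - <<'E'
from m import *
im=cv2.imread("pics/w10.png"); colmeas(im)
cv2.imwrite("pics/w10c.png",cv2.resize(im[180:245,195:315],None,fx=6,fy=6,interpolation=cv2.INTER_CUBIC))
E
```

```text
209 white None [160, 160, 161, 160, 162, 158, 134, 92, 102, 145, 160, 163, 161, 161, 163, 161, 162, 161, 164, 162, 161, 162, 163, 162, 163, 163, 161, 161, 162, 162, 162, 163, 163, 161, 162, 164, 163, 143, 96, 94, 146, 163, 164, 181, 227, 237, 237, 237, 237, 237]
211 white (np.int64(242), np.int64(264)) [173, 171, 170, 163, 161, 156, 132, 92, 101, 143, 161, 166, 171, 172, 173, 172, 174, 174, 173, 172, 174, 175, 176, 176, 176, 176, 175, 175, 177, 175, 176, 175, 177, 174, 167, 158, 157, 131, 87, 92, 147, 162, 162, 182, 227, 236, 236, 236, 236, 236]
213 white (np.int64(241), np.int64(264)) [231, 231, 229, 221, 212, 207, 174, 114, 102, 143, 159, 175, 185, 187, 188, 186, 187, 188, 186, 187, 186, 187, 187, 186, 188, 188, 188, 187, 186, 190, 187, 188, 187, 187, 174, 155, 155, 131, 86, 94, 145, 161, 171, 208, 232, 236, 236, 237, 236, 235]
215 white (np.int64(241), np.int64(264)) [233, 234, 233, 234, 234, 232, 200, 126, 100, 150, 171, 176, 182, 185, 184, 187, 184, 187, 186, 185, 185, 186, 185, 187, 186, 185, 187, 186, 187, 186, 187, 186, 187, 186, 173, 157, 154, 132, 85, 98, 155, 173, 190, 227
[... 1320 characters left out ...]
 234, 236, 235, 235, 235, 235, 235, 235, 235, 236, 235, 234, 233, 234, 235, 236, 235, 236, 235, 234, 232, 196, 123, 153, 226, 235, 235, 234, 235, 235, 234, 235, 235, 235]
227 white None [235, 235, 235, 235, 236, 236, 230, 164, 131, 207, 235, 235, 235, 235, 235, 236, 235, 235, 235, 236, 235, 235, 235, 234, 235, 235, 235, 235, 235, 235, 236, 236, 236, 236, 236, 238, 232, 181, 112, 153, 228, 237, 237, 237, 237, 236, 237, 237, 237, 237]
229 white None [160, 163, 163, 163, 165, 165, 158, 113, 93, 143, 166, 169, 170, 170, 170, 170, 170, 171, 172, 172, 173, 173, 173, 172, 172, 172, 172, 174, 172, 173, 172, 173, 173, 174, 173, 173, 164, 118, 81, 110, 158, 170, 170, 169, 168, 167, 166, 167, 166, 166]
```

View pics/w10c.png

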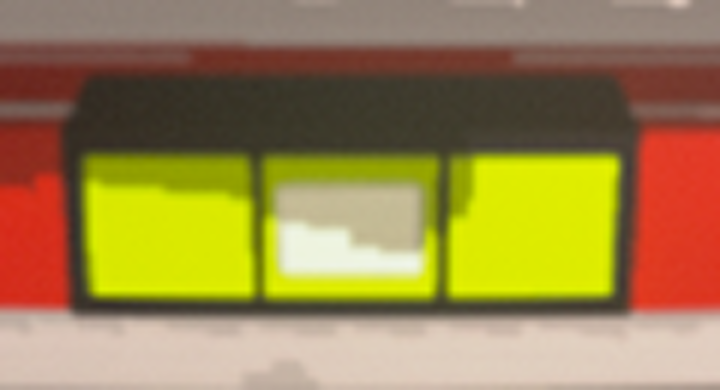

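The bubble spans columns 241–264.5 and the lines are at 237.8 and 268.2, so the offset is about −0.1 mm. Now I press with the spread fingertips on either side of the vial.

Run:
```python
from h import *
bot.servo_line([508,8.5,180],speed=80); st()
hit=bot.servo_line([508,8.5,150],speed=20,until_force=8); st(f"contact {hit}")
bot.dwell(0.1); st()
```

```text
t 41.05 p [508.1   8.5 180.2] F [-0.1  0.3  0.6] M [ 0.02 -0.01  0.01] g 72.1
contact True t 41.86 p [508.2   8.5 166.7] F [0.2 0.5 7. ] M [ 0.03 -0.09  0.  ] g 71.7
 t 41.96 p [508.2   8.5 166.7] F [ 0.6 -0.   6.1] M [ 0.04  0.03 -0.04] g 71.9
```

Run:
```python
from h import *
z=bot.read_state()["ee_pos"][2]
for i in range(12):
    z-=0.6; bot.servo_line([508.2,8.5,z],speed=10); s=st(f"z {z:.1f}")
    if s["ft_force"][2]>22: break
bot.dwell(2.3); st("settled")
c,W=wrist(); cv2.imwrite("pics/w11.png",c["image"]); np.save("w11.npy",W)
c=bot.read_camera("scene"); cv2.imwrite("pics/s11.png",c["image"])
im=cv2.imread("pics/w11.png"); cv2.imwrite("pics/w11c.png",cv2.resize(im[190:320,180:330],None,fx=5,fy=4.5,interpolation=cv2.INTER_CUBIC))
```

```text
z 166.1 t 42.21 p [508.4   8.5 166.7] F [-3.6  0.2  9.5] M [0.05 0.56 0.02] g 72.1
z 165.5 t 42.46 p [508.5   8.5 166.7] F [-5.5 -0.3 15.2] M [ 0.06  0.97 -0.05] g 71.4
z 164.9 t 42.71 p [508.7   8.5 166.6] F [-9.   1.1 21.7] M [ 0.11  1.42 -0.01] g 71.8
z 164.3 t 42.96 p [508.8   8.5 166.7] F [-9.8  1.  27.5] M [0.13 1.78 0.01] g 71.8
settled t 45.26 p [508.8   8.5 166.7] F [-9.4  0.5 27.6] M [0.15 1.74 0.02] g 72.5
```

View pics/w11.png

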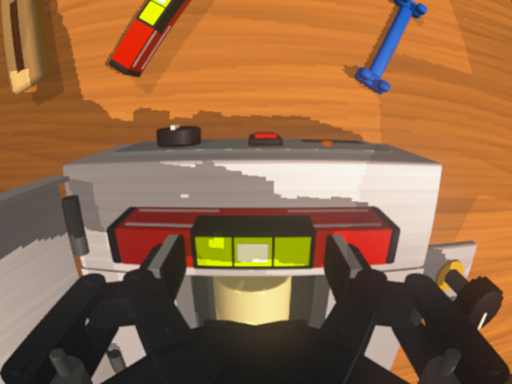

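View pics/w11c.png

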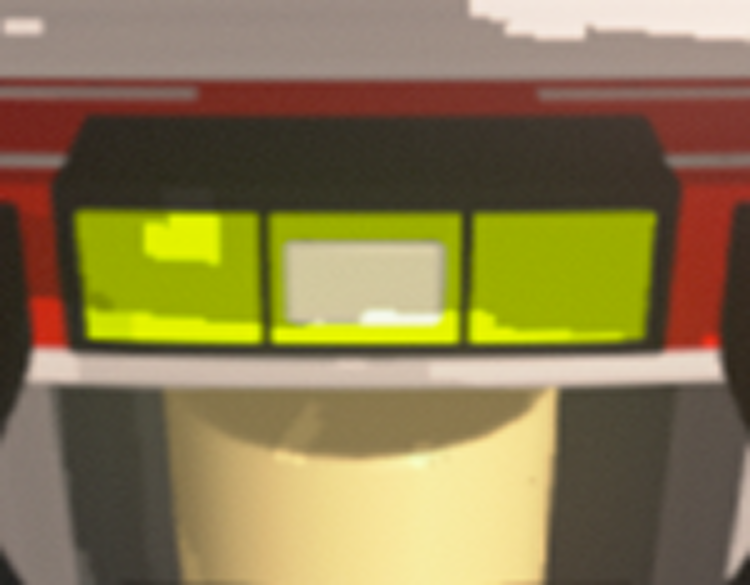

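View pics/s11.png

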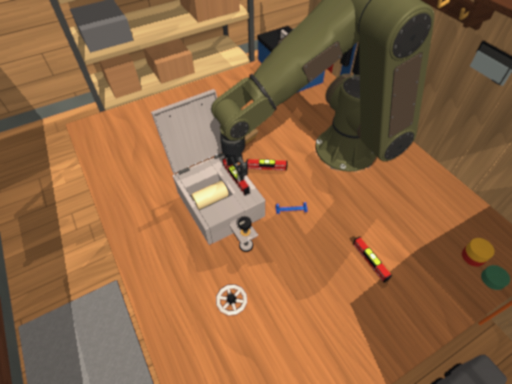

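While pressed at 27.6 N (steady for 2.3 s), the bubble is centred: crop columns 285–443 against lines at 265 and 466, which is about −0.1 mm. The lid is still back and the bystanders are unmoved. Handing in.

Run:
```python
from h import *
st(); bot.finish_job()
```

```text
t 45.36 p [508.8   8.5 166.7] F [-10.4   1.4  27.8] M [0.12 1.75 0.01] g 71.9
the job is handed in; nothing more can be done
```

The machine is level and I handed the job in at 45.4 s of the 72 s allowed, with the fingers still pressing the level. There was no verdict report.

- **Lid:** I swung it open by its bar handle and eased it onto the stop. The force along the swing jumped to about 23 N at an estimated 1.835 rad. A depth fit afterwards gave 14.2° past upright, near the expected 15° less the housing's initial tilt.
- **Level:** I took the farthest of the three look-alikes (586 mm from the base), set it on the middle of the strip at about 7 N contact, and released it.
- **Knob:** Two clockwise turns, 2.2 rad and then a 0.19 rad trim, brought the bubble from −9.0 mm to about −0.1 mm. The allowed range is ±1.5 mm. I then let go.
- **Final press:** The two spread fingertips press either side of the vial at about 28 N. The force was steady for over 2 s, with the bubble between the lines. The last images show the lid still open, and the basket and the retainer look unmoved. The brush was only partly in view, so I checked it less closely.

Some checks disagreed:

- **Force triggers near the stop:** Three force-limited moves stopped early, with little force showing afterwards. I finished the swing in small position steps instead.
- **Lid swing force:** My hinge estimate was slightly off, so the force on the tool built up to about 35 N during the swing.
- **Bubble reading:** The first automatic reading after the main turn was spoiled by a stray pixel, so I measured the bubble against the lines by hand.
- **Sideways force:** About 10 N of sideways force remained in the final press, with no slip seen.

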